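Open the large model case by its recessed paddle latch

TASK

Open the larger of the two grey cases so that the plaster models in it can be taken out: pull up the recessed paddle handle in its lid to trip the latch, and go on pulling to raise the lid until it is well open, at about 60 degrees. Then let go of the paddle, so that it springs back into its dish while the stiff hinges hold the lid up. Leave the smaller case shut.

Things in the scene. Friction and masses are not known exactly. Their poses are not given: they have to be found in the camera images.
- case: The larger grey hard case, fixed, 240 mm deep (front to hinge), 270 wide, 124 high with lid. A dark dish is sunk in the lid: 92 mm front to back, 116 wide, 34 deep, centred across the width, its front wall 34 mm behind the lid's front edge; the paddle lies in it. The other case stands beside it, on either side. Origin: centre of the underside; x from front to hinge, y along the hinge, z up.
- case_grip (a point): Middle of the grip bar on the free front end of the case's paddle: a cylinder 16 mm thick, 34 long, lying along the hinge direction (y), flat ends, 6 mm below the lid's top, 118 above the bench when shut, 174 in front of the hinge axis. Free dish: 41 mm beside each end, 24 in front, 20 below. Can be pinched from above by its ends and turns between fingers. x to the hinge, z up when shut.
- case_hinge (a point): Middle of the hinge axis of the larger case's lid, along the far top edge of the case, 120 mm above the bench. Axes turn with the lid; lid shut: x level from the lid's front edge to its back, y along the hinge axis, z up.
- case_paddle (a joint): Angle of the case's paddle (aluminium plate 34 mm wide, 5 thick) to its lid, rad: 0 home, grows as the bar is pulled up, stop at 0.75. Pivot parallel to the hinge, 50 mm from the bar's middle towards the hinge, 2 mm higher than it. A spring returns it: 1.5 N at the bar at 0, 5 N at the stop. The latch holds the lid below about 0.45 and lets it go above.
- case_lid (a joint): Opening angle of the larger case's lid, rad: 0 shut and latched (as at the start), grows as its front edge rises, stop at 1.25. Lid about 0.4 kg; its stiff hinges keep it at any angle where it is left; raising it takes about 8 N at the bar.
- small_lid (a joint): Opening angle of the smaller grey case's lid, rad: 0 shut and latched, as at the start. That case, 190 mm deep, 160 wide, 89 high with lid, has the same dish and paddle and is to be left shut.

How it is judged:
On the way, in this order (a step that is already met when the one before it is completed fails the run):
1. the paddle is pulled up until the latch trips (value of joint case_paddle above 0.4 rad).
2. the lid is raised to 45 degrees or more (value of joint case_lid above 0.785 rad), for 0.1 s.
At the end, for the whole second after the job is handed in: The larger case's lid stands still at 45 degrees (0.785 rad) or more, its paddle has been let go and lies home in its dish (below 0.1 rad), and the smaller case's lid is shut (below 0.08 rad) (value of joint case_lid above 0.785 rad and velocity of joint case_lid between -0.05 and 0.05 rad/s and value of joint case_paddle below 0.1 rad and value of joint small_lid below 0.08 rad); the robot touches nothing.
It fails at once if the smaller case is opened (value of joint small_lid above 0.08 rad).
It also fails if it takes over 38 s, if anything falls off the work surface, if the arm or the gripper's body presses on something with over 40 N, if the wrist force passes 120 N, or if a joint passes its speed limit or range.

ROBOT

A 7-joint arm with a two-finger parallel gripper is mounted at the origin on the work surface. World frame = base frame: x ahead of the robot, y to its left, z up, the work surface at z = 0. Lengths are in m, angles in rad, forces in N, time in s.
With the tool pointing down it reaches from about 0.35 to 0.9 m from the base axis. Payload 7.2 kg.
Tool frame: the origin (TCP) lies midway between the tips of the shut fingers; the grasp point (between the pads) lies 19 mm behind it; z points along the fingers, y is the line along which they close (so a half turn about z gives the same grasp; the last joint's range is limited). The gripper opens to 88 mm and grips with 3 to 60 N. Pads are 20 mm wide; open, the fingers measure 115 mm over their backs; the gripper's body (75 mm by 178 mm) begins 61 mm behind the grasp point.
Start: joints at [-1.195, 0.411, -0.013, 1.596, 0.006, 1.134, -0.082], TCP at [0.268, 0.564, 0.223] pointing down, gripper open.
Joint ranges: [-2.95, 2.95], [-0.29, 1.99], [-1.47, 1.44], [0.14, 2.54], [-1.03, 4.17], [0.13, 1.85], [-2.86, 2.86]. Speed limits (rad/s): [2.39, 2.39, 3.01, 3.01, 3.14, 3.14, 3.14].

INTERFACE

Orientations are given as a unit quaternion [x, y, z, w].
In Python, from plant import observe, imaging, job gives the robot as it stands. The module is installed in compiled form; this text tells all that it offers.
- The arm moves only by the shell command python3 -m jog 'ROWS' [FORCE]. ROWS is JSON, a list of rows, each an object with "jaw": the opening, from 0 (shut) to 1 (fully open); "delta_pos": the shift along the tool's x, y, z as a fraction of full scale, a list of three; "turn": the turn, a rotation vector about the tool's x, y, z as a fraction of full scale, a list of three. A call has 1 to 20 rows; each row is the pose to reach, as a shift and turn from the pose commanded when the call began, along the tool's axes at that moment; what a row does not reach only later rows make up. Full scale, the value 1, is 0.3 m for a shift and 120 degrees for a turn. A row lasts 1/12 s, in which the tool goes at most 41.7 mm and 7.16 degrees, less where a joint would pass 70% of its speed; a pose out of reach is approached as far as the arm can. A call with a number of a shift or a turn outside -1 to 1 is refused whole. A call with a gripper value outside its range is refused whole. The fingers move at their own pace and stop on an object; FORCE is the grip in N (left out, the last holds). Time passes only in rows, so rows that repeat a pose let the fingers close. It gives the time, the measured TCP pose, the force, the opening and the grip force at its end, in the units of the state.
- observe(): the state, without advancing time (a new reading comes with each control period).
- imaging.snapshot(name): name is "scene" or "top"; returns the picture (384x512x3 uint8, red, green, blue); there is no depth.
- imaging.calibration(name): a dict with "mtx" (3x3 intrinsics, pixels), "k1" (the pictures are not rectified: a ray, as slopes to the right and down, at radius r is drawn at 1 + k1 r^2 times it, then the intrinsics apply), "origin" and "orientation" of the camera in the world. Camera axes: x right, y down, z forward; pixel columns grow to the right and rows downward; lengths in m; the calibration is good to about 2 mm. A picture is of the moment at which its call begins. calibration takes no time and is no camera call.
- job.finish_job(): hands the job in; it is judged then, once.
The state is a dict: "t": time; "joint_pos": joint angles; "joint_velocities": joint speeds; "joint_torque": joint torques, N m; "tool_pos": TCP position; "tool_rot": TCP orientation; "wrist_force": force on the tool from outside, world axes, zero at the start; "moment": the same for the moment, N m; "grip_width": finger opening in m; "grasp_force": force on a finger pad.
Only numpy, scipy, OpenCV 4.12 (cv2) and the standard library are available. Lean on these libraries where they do the work, as an engineer would, in place of code of your own. Each camera call takes 0.05 s, during which the arm holds its last target. There are 200 camera calls.

## Working session

There is one attempt and no reset: what is moved stays moved. The work goes in short steps, Python scripts to look and compute and a shell command to move; the robot and the scene stay as the last step left them, time stands still between calls to the robot, and variables do not carry over. Pictures are saved under pics/ and viewed, at most 10 in all, crops included, and the job is handed in when it is done.

```bash
mkdir -p pics
python3 - <<'E'
from plant import observe, imaging
import cv2
for n in("scene","top"):
    im=imaging.snapshot(n); cv2.imwrite(f"pics/{n}0.png",im[:,:,::-1])
    c=imaging.calibration(n); print(n,c)
s=observe();print(s["t"],s["tool_pos"],s["tool_rot"],s["grip_width"])
E
```

```text
scene {'mtx': array([[370.8778002 ,   0.        , 255.95242331],
       [  0.        , 370.8778002 , 191.75468622],
       [  0.        ,   0.        ,   1.        ]]), 'k1': -0.03456085272543181, 'origin': array([1.06796755, 0.46137312, 0.60895051]), 'orientation': array([ 0.36448982,  0.81998461, -0.40795279, -0.16836549])}
top {'mtx': array([[405.43139219,   0.        , 255.18352862],
       [  0.        , 405.43139219, 191.1346194 ],
       [  0.        ,   0.        ,   1.        ]]), 'k1': 0.016740483046292845, 'origin': array([0.5030051 , 0.00379759, 1.08094922]), 'orientation': array([-0.6999379 ,  0.71253101, -0.03652697,  0.0324387 ])}
0.1 [0.26818519 0.56403532 0.22189891] [ 2.20076209e-01  9.75482415e-01 -7.11732301e-04 -1.15703659e-04] 0.08764588293648938
```

View pics/top0.png

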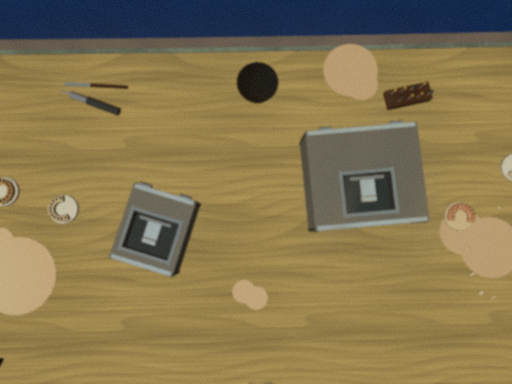

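View pics/scene0.png

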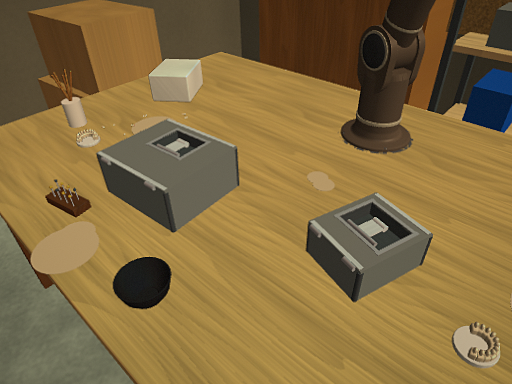

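The top view shows the large case at right, with its dish around (369,192) and nearer the bottom edge. So its front faces the robot and its hinge is at the far (top) edge. The small case is at left. I'll measure the dish and lid.

```bash
cat > h.py <<'E'
import numpy as np, cv2
from scipy.spatial.transform import Rotation as R
from plant import observe, imaging
def ray(n,px):
    c=imaging.calibration(n); K=c["mtx"]
    # inverse of x_d = x(1+k1 r^2)
    d=np.array([(px[0]-K[0,2])/K[0,0],(px[1]-K[1,2])/K[1,1]]); u=d.copy()
    for _ in range(10): u=d/(1+c["k1"]*(u@u))
    return c["origin"],R.from_quat(c["orientation"]).apply([*u,1])
def plane(n,px,z):
    o,d=ray(n,px); return o+d*(z-o[2])/d[2]
E
python3 - <<'E'
from h import *
im=cv2.imread("pics/top0.png")
c=im[110:240,290:440]; cv2.imwrite("pics/c1.png",cv2.resize(c,None,fx=4.5,fy=4.5,interpolation=cv2.INTER_CUBIC))
sub=im[168:220,336:402]; hsv=cv2.cvtColor(sub,cv2.COLOR_BGR2HSV)
dark=(hsv[...,2]<75).astype(np.uint8)
k=cv2.findContours(dark,cv2.RETR_EXTERNAL,cv2.CHAIN_APPROX_NONE)[0]
k=np.vstack([x for x in k if cv2.contourArea(x)>20])
r=cv2.minAreaRect(k); print("dish",np.array(r[0])+[336,168],r[1:]) 
print(cv2.boxPoints(r)+[336,168])
E
```

```text
dish [368.58195496 191.84690666] ((37.887516021728516, 48.065773010253906), 84.47245788574219)
[[342.83607912 175.30618668]
 [390.67834854 170.6762886 ]
 [394.32783127 208.38762665]
 [346.48556137 213.01752472]]
```

View pics/c1.png

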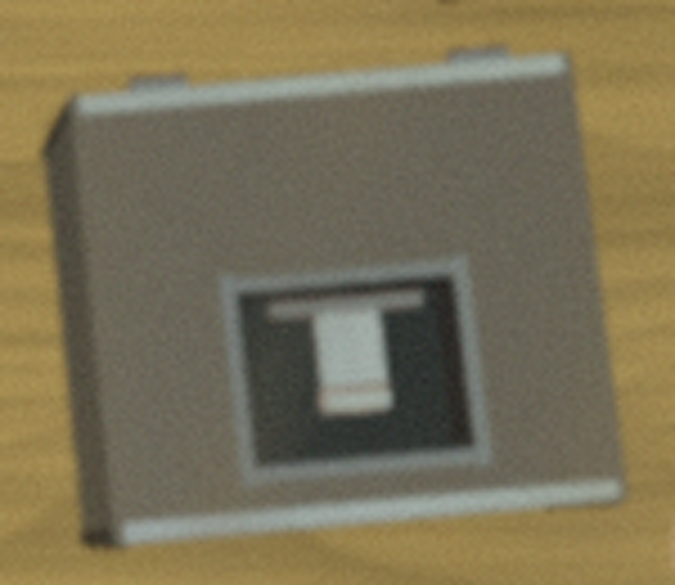

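The crop shows the lid's top corners at (78,105), (568,62), (622,497) and (120,540). The hinge tabs are at the top, the pivot rod is at row 303, and the grip bar is at about (355,401), on the front side.

Run:
```python
from h import *
f=lambda x,y:(x/4.5+290-.4,y/4.5+110-.4)
C=[plane("top",f(*p),.124) for p in[(76,104),(570,60),(624,495),(118,542)]]  # backL backR frontR frontL
for a,b in((0,1),(1,2),(2,3),(3,0)): print("side",np.linalg.norm(C[a]-C[b]))
B=plane("top",f(355,401),.122)
back=(C[0]+C[1])/2; front=(C[2]+C[3])/2
yaws=[np.arctan2(*(v[[1,0]])) for v in (C[0]-C[3],C[1]-C[2])]; w=C[0]-C[1]; yaws.append(np.arctan2(-w[0],w[1]))
w=C[3]-C[2]; yaws.append(np.arctan2(-w[0],w[1]))
print("yaw",np.degrees(yaws)); y=np.mean(yaws); X=np.array([np.cos(y),np.sin(y),0])
print("bar",B,"from front",(B-front)@X,"to back",(back-B)@X,"lateral",np.cross(X,B-(front+back)/2)[2])
s=observe(); r=R.from_quat(s["tool_rot"]); print(r.as_matrix().round(3))
```

```text
side 0.26564705629097396
side 0.23314684052050844
side 0.2659290959880204
side 0.23386476235902748
yaw [3.64514197 3.7126936  4.14042481 4.2946221 ]
bar [ 0.57403071 -0.27104643  0.122     ] from front 0.06201636775475764 to back 0.17148681280863498 lateral 0.0012384354357732703
[[-0.903  0.429 -0.001]
 [ 0.429  0.903 -0.001]
 [-0.    -0.001 -1.   ]]
```

The sides measure 266×233 mm against the stated 270×240. The bar is 62 mm from the front and the nominal is 66, so the measurement holds. The bar is at about (0.574, -0.271) with yaw 4°. I'll start moving, keeping high.

```bash
cat > go.py <<'E'
import sys
from h import *
def units(goal,yaw=4.,tilt=0.):
    s=observe(); r=R.from_quat(s["tool_rot"])
    a=np.radians(yaw); T=R.from_matrix(np.array([[-np.cos(a),-np.sin(a),0],[-np.sin(a),np.cos(a),0],[0,0,-1]]).T)
    d=r.inv().apply(np.array(goal)-s["tool_pos"])/.3
    print("t",s["t"],"pos",s["tool_pos"].round(4),"q",s["joint_pos"].round(2),"w",round(s["grip_width"],4))
    print("shift",d.round(3),"turn",((r.inv()*T).as_rotvec(degrees=True)/120).round(4))
if __name__=="__main__": units([float(v) for v in sys.argv[1:4]])
E
python3 -m jog '[{"jaw":0.65,"delta_pos":[-0.7,-0.7,-0.15],"turn":[0,0,-0.245]},{"jaw":0.65,"delta_pos":[-0.7,-0.7,-0.15],"turn":[0,0,-0.245]},{"jaw":0.65,"delta_pos":[-0.7,-0.7,-0.15],"turn":[0,0,-0.245]},{"jaw":0.65,"delta_pos":[-0.7,-0.7,-0.15],"turn":[0,0,-0.245]},{"jaw":0.65,"delta_pos":[-0.7,-0.7,-0.15],"turn":[0,0,-0.245]},{"jaw":0.65,"delta_pos":[-0.7,-0.7,-0.15],"turn":[0,0,-0.245]},{"jaw":0.65,"delta_pos":[-0.7,-0.7,-0.15],"turn":[0,0,-0.245]},{"jaw":0.65,"delta_pos":[-0.7,-0.7,-0.15],"turn":[0,0,-0.245]},{"jaw":0.65,"delta_pos":[-0.7,-0.7,-0.15],"turn":[0,0,-0.245]}]' 30
python3 go.py 0.574 -0.271 0.22
```

```text
t: 0.85
tool_pos: [0.3694, 0.2815, 0.2683]
tool_rot: [-0.032, 0.999, 0.0, 0.001]
wrist_force: [-1.2, 0.3, -0.5]
grip_width: 0.0571
grasp_force: 0.0
t 0.85 pos [0.3694 0.2815 0.2683] q [-0.78  0.09  0.02  1.91 -0.    1.14  0.88] w 0.0571
shift [-0.564 -1.881  0.162] turn [ 0.      0.0006 -0.003 ]
```

```bash
python3 -m jog '[{"jaw":0.65,"delta_pos":[-0.29,-0.95,0.0],"turn":[0,0,0]},{"jaw":0.65,"delta_pos":[-0.29,-0.95,0.0],"turn":[0,0,0]},{"jaw":0.65,"delta_pos":[-0.29,-0.95,0.0],"turn":[0,0,0]},{"jaw":0.65,"delta_pos":[-0.29,-0.95,0.0],"turn":[0,0,0]},{"jaw":0.65,"delta_pos":[-0.29,-0.95,0.0],"turn":[0,0,0]},{"jaw":0.65,"delta_pos":[-0.29,-0.95,0.0],"turn":[0,0,0]},{"jaw":0.65,"delta_pos":[-0.29,-0.95,0.0],"turn":[0,0,0]},{"jaw":0.65,"delta_pos":[-0.29,-0.95,0.0],"turn":[0,0,0]},{"jaw":0.65,"delta_pos":[-0.29,-0.95,0.0],"turn":[0,0,0]},{"jaw":0.65,"delta_pos":[-0.29,-0.95,0.0],"turn":[0,0,0]}]'
python3 go.py 0.574 -0.271 0.18
```

```text
t: 1.68
tool_pos: [0.4743, 0.008, 0.2671]
tool_rot: [-0.035, 0.999, 0.0, -0.001]
wrist_force: [-0.8, -0.0, 1.2]
grip_width: 0.057
grasp_force: 0.0
t 1.6833 pos [0.4743 0.008  0.2671] q [-0.4   0.11  0.31  1.9  -0.04  1.14  1.56] w 0.057
shift [-0.267 -0.951  0.29 ] turn [ 0.0002 -0.0005  0.0001]
```

```bash
python3 -m jog '[{"jaw":0.65,"delta_pos":[-0.267,-0.951,0.1],"turn":[0,0,0]},{"jaw":0.65,"delta_pos":[-0.267,-0.951,0.1],"turn":[0,0,0]},{"jaw":0.65,"delta_pos":[-0.267,-0.951,0.1],"turn":[0,0,0]},{"jaw":0.65,"delta_pos":[-0.267,-0.951,0.1],"turn":[0,0,0]},{"jaw":0.65,"delta_pos":[-0.267,-0.951,0.29],"turn":[0,0,0]},{"jaw":0.65,"delta_pos":[-0.267,-0.951,0.29],"turn":[0,0,0]},{"jaw":0.65,"delta_pos":[-0.267,-0.951,0.29],"turn":[0,0,0]},{"jaw":0.65,"delta_pos":[-0.267,-0.951,0.29],"turn":[0,0,0]},{"jaw":0.65,"delta_pos":[-0.267,-0.951,0.29],"turn":[0,0,0]},{"jaw":0.65,"delta_pos":[-0.267,-0.951,0.29],"turn":[0,0,0]},{"jaw":0.65,"delta_pos":[-0.267,-0.951,0.29],"turn":[0,0,0]},{"jaw":0.65,"delta_pos":[-0.267,-0.951,0.29],"turn":[0,0,0]}]'
python3 go.py 0.574 -0.271 0.101
python3 - <<'E'
from h import *
a=imaging.snapshot("scene"); t=imaging.snapshot("top")
cv2.imwrite("pics/s1.png",np.hstack([cv2.resize(a[100:230,90:250],(640,520),interpolation=cv2.INTER_CUBIC)])[:,:,::-1])
cv2.imwrite("pics/t1.png",cv2.resize(t[100:250,280:450],None,fx=3.5,fy=3.5)[:,:,::-1])
E
```

```text
t: 2.68
tool_pos: [0.575, -0.2699, 0.1812]
tool_rot: [-0.036, 0.999, 0.001, 0.001]
wrist_force: [-1.0, -0.3, 0.2]
grip_width: 0.0569
grasp_force: 0.0
t 2.6833 pos [ 0.575  -0.2699  0.1812] q [ 0.05  0.49  0.44  1.64 -0.23  1.07  2.21] w 0.0569
shift [ 0.004 -0.004  0.267] turn [0.0006 0.0005 0.0013]
```

View pics/s1.png

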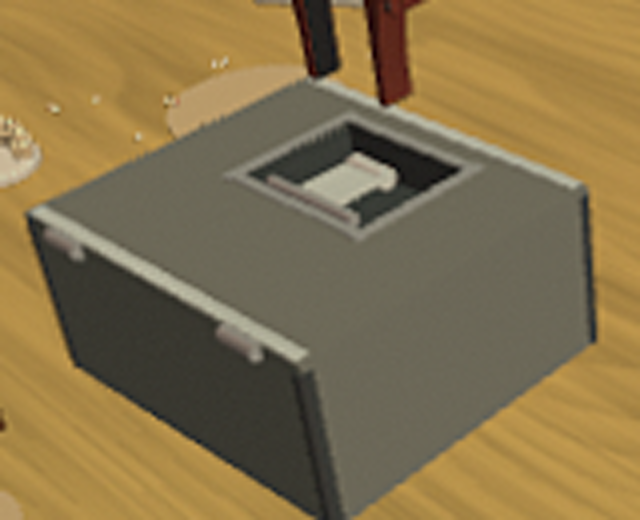

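The scene crop shows the fingers above and short of the dish. The bar is at the near-robot end of the paddle, centred at about (367,170) in the crop, which is (181.5,142.5) in the full picture. I'll cross-check it with this second view.

Run:
```python
from h import *
p=(367/4+90-.4,170/4+100-.4)
print(plane("scene",p,.122))
o1,d1=ray("scene",p); o2,d2=ray("top",(355/4.5+289.6,401/4.5+109.6))
A=np.c_[d1,-d2]; k=np.linalg.lstsq(A,o2-o1,rcond=None)[0]; print(o1+k[0]*d1,o2+k[1]*d2)
# fingertips mid check: scene tips (323,75),(394,102) crop
print(plane("scene",(358/4+89.6,88/4+99.6),.181), observe()["tool_pos"])
```

```text
[ 0.5822415  -0.26749564  0.122     ]
[ 0.57715238 -0.27513226  0.11689805] [ 0.57447364 -0.2727604   0.11601985]
[ 0.57976852 -0.26636344  0.181     ] [ 0.5748762  -0.27067947  0.18156526]
```

The two views agree, with the bar at (0.575, -0.272, 0.117). I'll descend and grip.

```bash
python3 -m jog '[{"jaw":0.65,"delta_pos":[0,0,0.1],"turn":[0,0,0]},{"jaw":0.65,"delta_pos":[0,0,0.17],"turn":[0,0,0]},{"jaw":0.65,"delta_pos":[0,0,0.22],"turn":[0,0,0]},{"jaw":0.65,"delta_pos":[0,0,0.25],"turn":[0,0,0]},{"jaw":0.65,"delta_pos":[0,0,0.267],"turn":[0,0,0]},{"jaw":0.65,"delta_pos":[0,0,0.267],"turn":[0,0,0]},{"jaw":0.2,"delta_pos":[0,0,0.267],"turn":[0,0,0]},{"jaw":0.2,"delta_pos":[0,0,0.267],"turn":[0,0,0]},{"jaw":0.2,"delta_pos":[0,0,0.267],"turn":[0,0,0]},{"jaw":0.2,"delta_pos":[0,0,0.267],"turn":[0,0,0]},{"jaw":0.2,"delta_pos":[0,0,0.267],"turn":[0,0,0]},{"jaw":0.2,"delta_pos":[0,0,0.267],"turn":[0,0,0]}]' 30
python3 - <<'E'
from h import *
a=imaging.snapshot("scene")
cv2.imwrite("pics/s2.png",cv2.resize(a[60:230,80:280],(800,680)).astype(np.uint8)[:600,:,::-1])
E
```

```text
t: 3.78
tool_pos: [0.5744, -0.2726, 0.1012]
tool_rot: [-0.035, 0.999, 0.0, 0.0]
wrist_force: [-1.2, 1.2, 4.7]
grip_width: 0.0338
grasp_force: 30.0
```

View pics/s2.png

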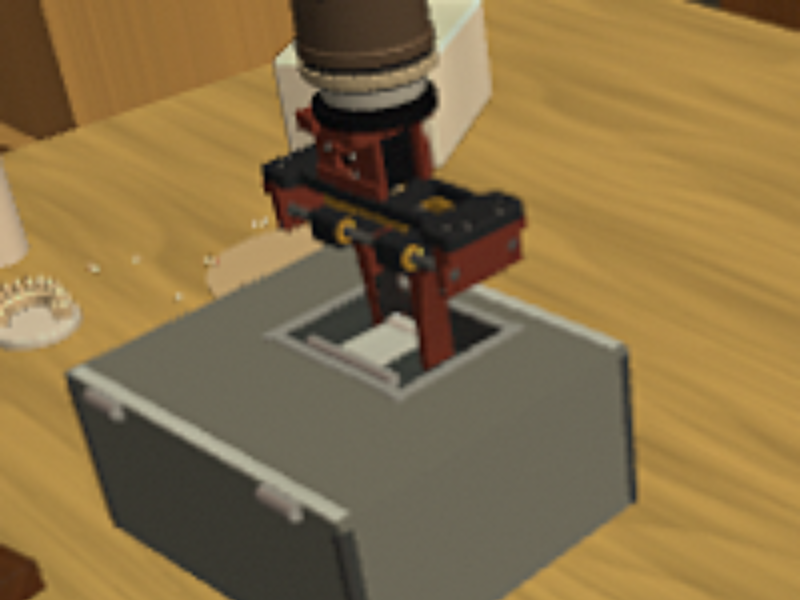

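The grip is on the bar: the opening is 33.8 mm for a 34 mm bar, and the picture shows the fingers at the bar's ends inside the dish. Next I'll compute the arc.

Run:
```python
import numpy as np
def p(a,th):
    x,z=-124-50*np.cos(a-.04),50*np.sin(a-.04); t=np.radians(th)
    return np.array([x*np.cos(t)+z*np.sin(t),-x*np.sin(t)+z*np.cos(t)])
p0=p(0,0); f=lambda q,b:(-(q-b)/300).round(3)
for a in np.arange(.1,.71,.1): print("a",round(a,2),f(p(a,0),p0))
b=p(.7,0)
for th in range(4,67,4): print("th",th,f(p(.7,th),b))
```

```text
a 0.1 [-0.    -0.017]
a 0.2 [-0.002 -0.033]
a 0.3 [-0.005 -0.05 ]
a 0.4 [-0.011 -0.065]
a 0.5 [-0.017 -0.081]
a 0.6 [-0.025 -0.095]
a 0.7 [-0.035 -0.109]
th 4 [-0.008 -0.038]
th 8 [-0.02  -0.075]
th 12 [-0.033 -0.111]
th 16 [-0.049 -0.146]
th 20 [-0.068 -0.18 ]
th 24 [-0.089 -0.213]
th 28 [-0.112 -0.244]
th 32 [-0.137 -0.273]
th 36 [-0.164 -0.301]
th 40 [-0.193 -0.326]
th 44 [-0.224 -0.35 ]
th 48 [-0.256 -0.371]
th 52 [-0.29 -0.39]
th 56 [-0.325 -0.407]
th 60 [-0.361 -0.421]
th 64 [-0.398 -0.432]
```

```bash
python3 -m jog '[{"jaw":0.2,"delta_pos":[0,0,-0.017],"turn":[0,0,0]},{"jaw":0.2,"delta_pos":[-0.002,0,-0.033],"turn":[0,0,0]},{"jaw":0.2,"delta_pos":[-0.005,0,-0.05],"turn":[0,0,0]},{"jaw":0.2,"delta_pos":[-0.011,0,-0.065],"turn":[0,0,0]},{"jaw":0.2,"delta_pos":[-0.017,0,-0.081],"turn":[0,0,0]},{"jaw":0.2,"delta_pos":[-0.025,0,-0.095],"turn":[0,0,0]},{"jaw":0.2,"delta_pos":[-0.035,0,-0.109],"turn":[0,0,0]},{"jaw":0.2,"delta_pos":[-0.035,0,-0.109],"turn":[0,0,0]}]' 
python3 -c "
from plant import observe;s=observe();print(s['tool_pos'],s['wrist_force'],s['joint_pos'].round(2))"
```

```text
t: 4.5
tool_pos: [0.5835, -0.2719, 0.1334]
tool_rot: [-0.035, 0.999, 0.0, -0.001]
wrist_force: [-5.0, 1.5, -6.4]
grip_width: 0.0341
grasp_force: 30.0
[ 0.58352519 -0.2719024   0.13344416] [-4.9563393   1.529827   -6.41931719] [ 0.07  0.55  0.42  1.66 -0.26  0.99  2.22]
```

```bash
python3 -m jog '[{"jaw":0.2,"delta_pos":[-0.008,0,-0.038],"turn":[0,0,0]},{"jaw":0.2,"delta_pos":[-0.02,0,-0.075],"turn":[0,0,0]},{"jaw":0.2,"delta_pos":[-0.033,0,-0.111],"turn":[0,0,0]},{"jaw":0.2,"delta_pos":[-0.049,0,-0.146],"turn":[0,0,0]},{"jaw":0.2,"delta_pos":[-0.068,0,-0.18],"turn":[0,0,0]},{"jaw":0.2,"delta_pos":[-0.089,0,-0.213],"turn":[0,0,0]},{"jaw":0.2,"delta_pos":[-0.112,0,-0.244],"turn":[0,0,0]},{"jaw":0.2,"delta_pos":[-0.137,0,-0.273],"turn":[0,0,0]},{"jaw":0.2,"delta_pos":[-0.137,0,-0.273],"turn":[0,0,0]}]'
python3 - <<'E'
from h import *
a=imaging.snapshot("scene")
cv2.imwrite("pics/s3.png",cv2.resize(a[40:230,80:280],(600,570))[:,:,::-1])
E
```

```text
t: 5.25
tool_pos: [0.6264, -0.2689, 0.2186]
tool_rot: [-0.035, 0.999, 0.0, 0.001]
wrist_force: [-10.5, 2.6, 4.4]
grip_width: 0.0336
grasp_force: 30.0
```

View pics/s3.png

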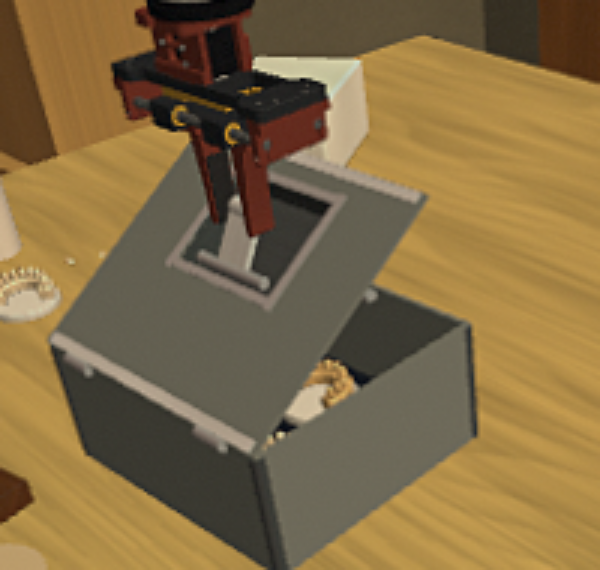

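The lid is open about 30° and the bar is still held between the fingers. I'll carry on to about 61°.

```bash
python3 -m jog '[{"jaw":0.2,"delta_pos":[-0.027,0,-0.028],"turn":[0,0,0]},{"jaw":0.2,"delta_pos":[-0.056,0,-0.053],"turn":[0,0,0]},{"jaw":0.2,"delta_pos":[-0.087,0,-0.077],"turn":[0,0,0]},{"jaw":0.2,"delta_pos":[-0.119,0,-0.098],"turn":[0,0,0]},{"jaw":0.2,"delta_pos":[-0.153,0,-0.117],"turn":[0,0,0]},{"jaw":0.2,"delta_pos":[-0.188,0,-0.134],"turn":[0,0,0]},{"jaw":0.2,"delta_pos":[-0.224,0,-0.148],"turn":[0,0,0]},{"jaw":0.2,"delta_pos":[-0.243,0,-0.154],"turn":[0,0,0]},{"jaw":0.2,"delta_pos":[-0.243,0,-0.154],"turn":[0,0,0]},{"jaw":0.2,"delta_pos":[-0.243,0,-0.154],"turn":[0,0,0]},{"jaw":0.2,"delta_pos":[-0.243,0,-0.154],"turn":[0,0,0]}]'
python3 - <<'E'
from h import *
a=imaging.snapshot("scene")
cv2.imwrite("pics/s4.png",cv2.resize(a[20:220,70:280],(630,600))[:,:,::-1])
E
```

```text
t: 6.22
tool_pos: [0.6989, -0.2638, 0.2646]
tool_rot: [-0.035, 0.999, -0.0, 0.001]
wrist_force: [-6.1, 2.1, 1.4]
grip_width: 0.0327
grasp_force: 30.0
```

View pics/s4.png

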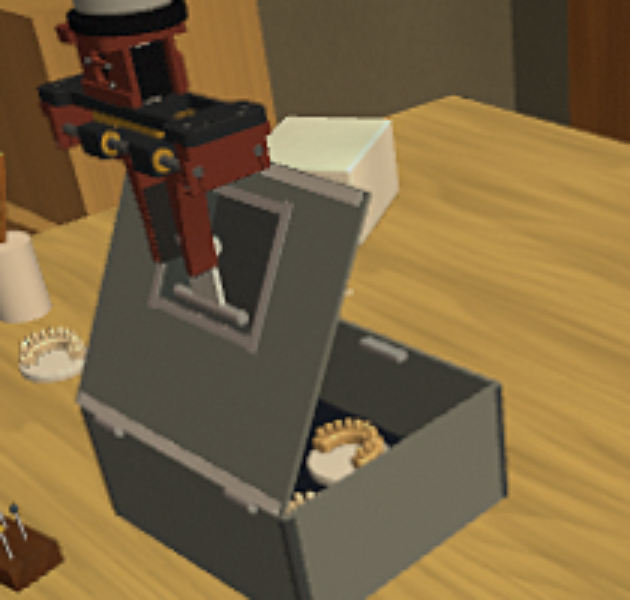

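The lid stands at about 60°, and the bar is held at the front edge of the pads, near (215,245). I'll release it and retreat away from the lid face, along +x and up.

```bash
python3 -m jog '[{"jaw":0.65,"delta_pos":[0,0,0],"turn":[0,0,0]},{"jaw":0.65,"delta_pos":[0,0,0],"turn":[0,0,0]},{"jaw":0.65,"delta_pos":[0,0,0],"turn":[0,0,0]},{"jaw":0.65,"delta_pos":[0,0,0],"turn":[0,0,0]},{"jaw":0.65,"delta_pos":[0,0,0],"turn":[0,0,0]},{"jaw":0.65,"delta_pos":[-0.05,0,-0.05],"turn":[0,0,0]},{"jaw":0.65,"delta_pos":[-0.1,0,-0.1],"turn":[0,0,0]},{"jaw":0.65,"delta_pos":[-0.17,0,-0.2],"turn":[0,0,0]},{"jaw":0.65,"delta_pos":[-0.2,0,-0.3],"turn":[0,0,0]},{"jaw":0.65,"delta_pos":[-0.2,0,-0.4],"turn":[0,0,0]},{"jaw":0.65,"delta_pos":[-0.2,0,-0.4],"turn":[0,0,0]},{"jaw":0.65,"delta_pos":[-0.2,0,-0.4],"turn":[0,0,0]},{"jaw":0.65,"delta_pos":[-0.2,0,-0.4],"turn":[0,0,0]},{"jaw":0.65,"delta_pos":[-0.2,0,-0.4],"turn":[0,0,0]}]'
python3 - <<'E'
from h import *
a=imaging.snapshot("scene")
cv2.imwrite("pics/s5.png",cv2.resize(a[20:220,70:280],(630,600))[:,:,::-1])
E
```

```text
t: 7.43
tool_pos: [0.7578, -0.2598, 0.3798]
tool_rot: [-0.035, 0.999, 0.0, -0.001]
wrist_force: [-1.0, -0.4, 0.2]
grip_width: 0.057
grasp_force: 0.0
```

View pics/s5.png

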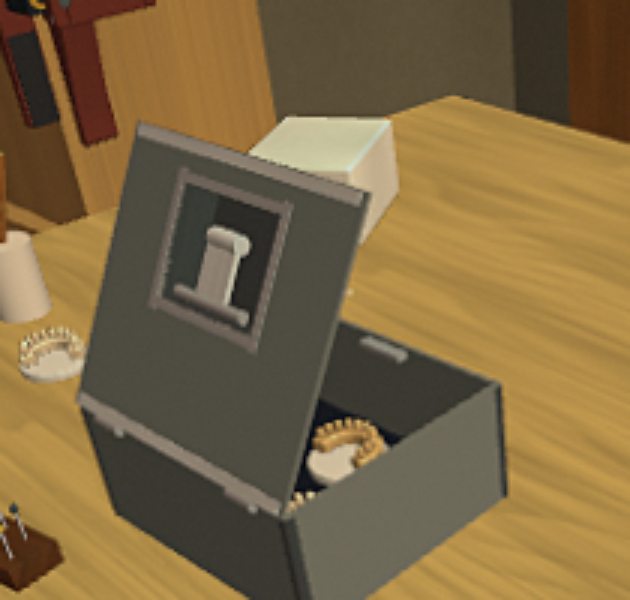

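The paddle is back in its dish, with the bar at (228,240), and the lid has stayed up. I'll check the lid angle from its front corner at (367,197) and hand in if it's well above 45°.

Run:
```python
from h import *
a=np.radians(4); X=np.array([np.cos(a),np.sin(a),0]);Y=np.array([-np.sin(a),np.cos(a),0]); bar=np.array([.575,-.2715,.118])
H=bar+.174*X; H[2]=.12
o,d=ray("scene",(367/3+69.6,197/3+19.6)); p=o+d*(((H+.135*Y-o)@Y)/(d@Y)); v=p-H
th=np.degrees(np.arctan2(v[2],-v@X)); print(p,"r",np.hypot(v[2],v@X),"deg",th)
if 52<th<72:
    from plant import job; print(job.finish_job())
```

```text
[ 0.62488398 -0.13268212  0.32408407] r 0.2340362085862997 deg 60.69413845698066
the job is handed in; nothing more can be done
None
```

The larger case's lid is open at about 61° as measured from the camera, its paddle has sprung back into the dish, and the arm is clear. The smaller case was never touched, and the job is handed in; it returned no verdict.

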